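# Close a sprung bonding jig over its locating pin

### The arm

A 6-joint arm with a two-finger parallel gripper is mounted at the origin on a cart in front of the work surface, level with it; the furniture and walls round the work are solid. World frame = base frame: x ahead of the robot, y to its left, z up, the work surface at z = 0. Lengths are in m, angles in rad, forces in N, time in s.
With the tool pointing down it reaches from about 0.275 to 0.85 m from the base axis. Payload 19 kg.
Tool frame: the origin (TCP) lies between the finger pads, 19 mm behind the fingertips; this is the grasp point; z points along the fingers, y is the line along which they close (so a half turn about z gives the same grasp; the last joint's range is limited). The gripper opens to 85 mm and grips with 20 to 120 N. Pads are 22 mm wide; open, the fingers measure 114 mm over their backs; the gripper's body (76 mm by 85 mm) begins 54 mm behind the grasp point. The pads swing forward as they close: fully open they stand 13 mm farther back than shut.
Start: joints at [1.032, 0.15, 1.437, -0, 1.554, -0.134], TCP at [0.226, 0.528, 0.25] pointing down, gripper open.
Joint ranges: [-2.8, 2.8], [-0.68, 2.1], [0.12, 2.68], [-1.39, 4.53], [0.16, 2.79], [-2.81, 2.81]. Speed limits (rad/s): [1.89, 1.89, 2.22, 3.01, 3.01, 3.01].

### API

Orientations are given as a 3x3 rotation matrix whose columns are the frame's x, y, z axes.
In Python, from cell import ctrl, eyes gives the robot as it stands. The module is installed in compiled form; this text tells all that it offers.
- The arm moves only by the shell command python3 -m inch FILE [OPENING], which reads ROWS from the file FILE. ROWS is a JSON object whose key "steps" holds a list of rows, 1 to 5 of them, each of 4 numbers: dx, dy, dz in shares of the most that a row can go, 1 being 62.5 mm, then a turn about the tool's z in fractions of the full range, 1 being 120 degrees; each row shifts and turns the commanded pose from where the row before left it, along the tool's axes as they then stand; what a row does not reach is not made up. A row lasts 1/8 s, in which the tool goes at most 0.0625 m and 0.188 rad, less where a joint would pass 70% of its speed; a pose out of reach is approached as far as the arm can. OPENING is the opening from 0.0 (shut) to 1.0 (fully open), set as the command begins (- or left out keeps the last). The fingers move at their own pace and stop on an object; the grip force is fixed at half the most. Time passes only in rows, so rows that do not move let the fingers close. It prints the time, the measured TCP pose, the force, the opening and the grip force at its end. No shift or turn number may pass 1 either way. Input that does not fit is refused with a message, and nothing moves.
- ctrl.get_state(): the state, without advancing time (a new reading comes with each control period).
- eyes.grab_frame(name): name is "side" or "top" or "wrist"; returns a dict with "frame" (420x560x3 uint8, red, green, blue), "range_z" (420x560 float32, m along the optical axis (not along the pixel's ray), 0 where there is no reading), "vfov" (degrees; the focal length in pixels is half the picture's height over the tangent of half this angle, whatever the lens; pixels are square), "cx", "cy" (the principal point, pixels), "T" (4x4, takes a point from camera to world coordinates); the wrist camera has in their place "hand_eye" (4x4, takes a point from camera to tool coordinates, whose origin is the TCP and whose axes are the flange's). Camera axes: x right, y down, z forward; pixel columns grow to the right and rows downward; lengths in m; the calibration is good to about 2 mm. The wrist camera is an equidistant fisheye: a pixel r from the principal point sees the ray r / f radians off the axis. A picture is of the moment at which its call begins: read the wrist's pose just before it.
- ctrl.close_job(): hands the job in; it is judged then, once.
The state is a dict: "time": time; "joint_pos": joint angles; "joint_vel": joint speeds; "effort": joint torques, N m; "ee_pos": TCP position; "eef_rot": TCP orientation; "ft_force": force on the tool from outside, world axes, zero at the start; "ft_torque": the same for the moment, N m; "finger_gap": opening from 0.0 (shut) to 1.0 (fully open); "grasp_force": force on a finger pad.
Only numpy, scipy, OpenCV 4.12 (cv2) and the standard library are available. Lean on these libraries where they do the work, as an engineer would, in place of code of your own. Each camera call takes 0.05 s, during which the arm holds its last target. There are 200 camera calls.

### The job

Close the little bonding jig: of the two look-alike wooden covers, take the one that fits between the jig's rails by its handle, bring it between the rails, slide it along until it drops over the locating pin hidden beneath it, and press it down against the sprung cork pad until it lies flat on the jig. Finish while still gripping the handle and keeping the cover pressed down; do not let go. Leave the other cover and the loose things around the jig where they are.

Things in the scene. Friction and masses are not known exactly. Their poses are not given: they have to be found in the camera images.
- jig: fixed plywood base 160 x 111 mm (x, y), deck 24 mm above the table. Two aluminium rails run along its x, rising 22 mm above the deck; the gap between them is 75 mm, flaring to 83 mm over the top 8 mm; ends open. Turned by up to 0.4 rad. Origin: middle of the underside, z up. Its locating pin is described at jig_deck.
- jig_deck (a point): middle of the deck; axes as the jig's. A fixed steel pin, 10 mm thick, rounded tip, stands 14 mm above the deck on the centre line (y = 0), up to 24 mm either way from this point along x. It is set anew each time and not reported: find it by sight or feel.
- pad (a joint): downward travel of the sprung cork pad, m. A frame 100 x 66 mm with a 64 x 30 mm opening for the pin. At 0 it stands 5 mm above the deck and bears a cover's weight unmoved; it yields from about 6 N and is flush with the deck at 0.005 (about 10 N, cover's weight included). Springs back when released.
- cover_narrow: light wooden plate 110 x 70 x 18 mm (x, y, z), the one that fits between the rails. Dark handle block on top, 24 mm thick in x, 56 mm long in y, reaching 59 mm above the underside. Underside: blind hole in the middle, 13.5 mm wide (mouth flared by 2 mm), 14 mm deep. 0.17 to 0.35 kg. Same when turned half round. Origin: centre of underside. Starts flat on the table left or right of the jig.
- cover_narrow_grip (a point): where to grip the narrow cover: middle of its handle, 44 mm above the underside. Resting on the pin's tip the cover's underside is 14 mm above the deck, dropped over the pin onto the pad 5 mm, pressed home 0.
- cover_wide: light wooden plate 110 x 92 x 18 mm (x, y, z), too wide for the rails. Dark handle block on top, 24 mm thick in x, 56 mm long in y, reaching 59 mm above the underside. Underside: blind hole in the middle, 13.5 mm wide (mouth flared by 2 mm), 14 mm deep. 0.17 to 0.35 kg. Same when turned half round. Origin: centre of underside. Starts flat on the table left or right of the jig.
- glass_cutter: loose glass cutter, 14 x 137 x 14 mm, lying beyond the jig, to the left; bystander
- marker: loose marker pen, 14 x 132 x 14 mm, lying beyond the jig, to the right; bystander
- mug: loose mug, 82 mm wide, 91 mm tall, standing at the far left; bystander
Things that resemble listed ones, but are neither listed nor needed, are in the scene too. Leave any turquoise look-alike of the cover_narrow alone.

How it is judged:
By the outcome, as a careful person would: the job done as asked, in the order asked, and still so for the second after the job is handed in, while the arm keeps its last pose, push and grip.
It also fails if it takes over 42 s, if anything falls off the work surface, if the arm or the gripper's body presses on something with over 40 N, if the wrist force passes 120 N, or if a joint passes its speed limit or range.

## Working session

There is one attempt and no reset: what is moved stays moved. The work goes in short steps, Python scripts to look and compute and a shell command to move; the robot and the scene stay as the last step left them, time stands still between calls to the robot, and variables do not carry over. Pictures are saved under pics/ and viewed, at most 10 in all, crops included, and the job is handed in when it is done.

```bash
mkdir -p pics; cat > h.py <<'E'
import numpy as np,cv2
from cell import ctrl,eyes
def cloud(d):
    h,w=d["range_z"].shape;f=h/2/np.tan(np.radians(d["vfov"])/2)
    v,u=np.mgrid[:h,:w];z=d["range_z"]
    P=np.stack([(u-d["cx"])/f*z,(v-d["cy"])/f*z,z],-1)
    P=P@d["T"][:3,:3].T+d["T"][:3,3];P[z==0]=np.nan
    return P
E
python3 - <<'E'
from h import *
s=ctrl.get_state();print(s["time"],s["ee_pos"],s["eef_rot"])
for n in("top","side"):
    d=eyes.grab_frame(n);cv2.imwrite(f"pics/{n}0.png",d["frame"][:,:,::-1]);np.savez(f"{n}0.npz",P=cloud(d),F=d["frame"])
    print(n,d["T"].round(3),d["vfov"])
E
```

```text
0.0 [0.22633954 0.52834079 0.24939703] [[-9.19190937e-01  3.93811702e-01 -6.03660656e-04]
 [ 3.93812133e-01  9.19190401e-01 -1.00494847e-03]
 [ 1.59118613e-04 -1.16146842e-03 -9.99999313e-01]]
top [[ 0.02  -0.994  0.111  0.426]
 [-1.    -0.022 -0.02   0.079]
 [ 0.022 -0.11  -0.994  1.259]
 [ 0.     0.     0.     1.   ]] 44.4293787995541
side [[-0.998  0.021 -0.051  0.635]
 [ 0.055  0.51  -0.859  1.181]
 [ 0.008 -0.86  -0.51   0.747]
 [ 0.     0.     0.     1.   ]] 45.126432373180464
```

View pics/top0.png

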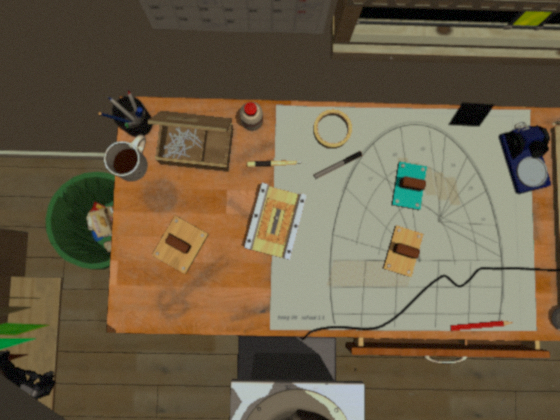

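View pics/side0.png

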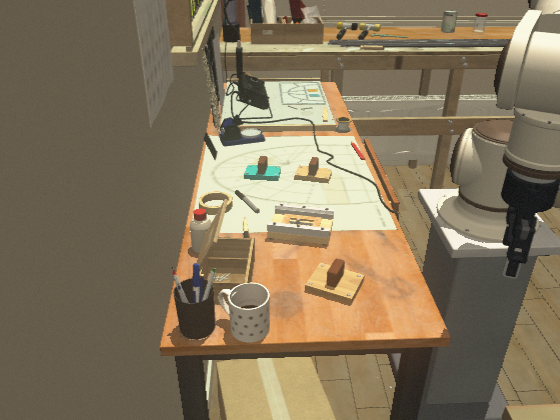

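Top view: jig at about (276,221), wooden covers at (180,245) and (404,251), and the turquoise look-alike at (409,185). The side view shows the same layout, with the arm clear of it. Next I measure them from depth.

```bash
cat > m.py <<'E'
from h import *
def rect(P,m,name):
    q=P[m][:,:2].astype(np.float32);r=cv2.minAreaRect(q*1000)
    print(name,len(q),np.round(r[0],1),np.round(r[1],1),round(r[2],1),"mean",q.mean(0).round(4),"z",np.nanmedian(P[m][:,2]).round(4))
if __name__=="__main__":
  for n,boxes in(("top",dict(L=(145,210,215,285),R=(382,218,428,285),J=(240,178,312,262))),("side",dict(L=(298,255,370,305),R=(290,152,335,185),J=(262,200,340,245)))):
    P=np.load(n+"0.npz")["P"]
    for k,(a,b,c,d) in boxes.items():
        M=np.zeros(P.shape[:2],bool);M[b:d,a:c]=1
        z=P[...,2]
        print(n,"table",np.nanmedian(z[M]).round(4))
        if k=="J":
            for lo,hi in((.010,.06),(.038,.06),(.019,.034)):rect(P,M&(z>lo)&(z<hi),k+str(lo))
        else:
            rect(P,M&(z>.009)&(z<.027),k+"plate");rect(P,M&(z>.05)&(z<.07),k+"handle")
E
python3 m.py; python3 - <<'E'
from h import *
F=np.load("top0.npz")["F"]
cv2.imwrite("pics/j.png",np.hstack([cv2.resize(F[175:265,235:315],None,fx=5,fy=5,interpolation=2),cv2.resize(F[215:285,375:435],(386,450),interpolation=2)])[:,:,::-1])
E
```

```text
top table 0.0018
Lplate 1505 [469.2 288.8] [ 93.3 110.2] 61.8 mean [0.4685 0.2874] z 0.0181
Lhandle 248 [469.3 288.7] [56.3 23.9] 61.9 mean [0.4688 0.2877] z 0.0576
top table 0.0047
Rplate 1069 [ 472.5 -235.7] [105.8 117.1] 73.3 mean [ 0.4642 -0.2486] z 0.0187
Rhandle 249 [ 464.4 -251.1] [56.7 24.2] 72.9 mean [ 0.4642 -0.2498] z 0.0582
top table 0.021
J0.01 3118 [545.8  55.8] [111.  195.6] 76.2 mean [0.5276 0.0604] z 0.0289
J0.038 1012 [528.3  60.1] [111.  159.3] 76.3 mean [0.5277 0.0606] z 0.0459
J0.019 2021 [527.2  54.3] [ 87.7 160.7] 76.7 mean [0.5278 0.0603] z 0.0261
side table 0.0032
Lplate 1191 [470.1 289.5] [ 99.4 111.1] 61.6 mean [0.4714 0.3001] z 0.0189
Lhandle 202 [471.  291.7] [57.9 23.7] 61.2 mean [0.4711 0.294 ] z 0.0579
side table 0.0044
Rplate 406 [ 447.5 -312. ] [213.2 110.9] 73.5 mean [ 0.4646 -0.2436] z 0.0192
Rhandle 75 [ 464.6 -250. ] [60.2 22.5] 73.1 mean [ 0.4657 -0.2442] z 0.0587
side table 0.0243
J0.01 2108 [529.5  61.2] [119.1 160.1] 76.0 mean [0.5297 0.0693] z 0.0317
J0.038 755 [529.4  60.9] [118.4 160. ] 76.1 mean [0.5301 0.0649] z 0.0458
J0.019 998 [530.8  65.9] [109.9 160.5] 76.5 mean [0.5284 0.0649] z 0.0276
```

View pics/j.png

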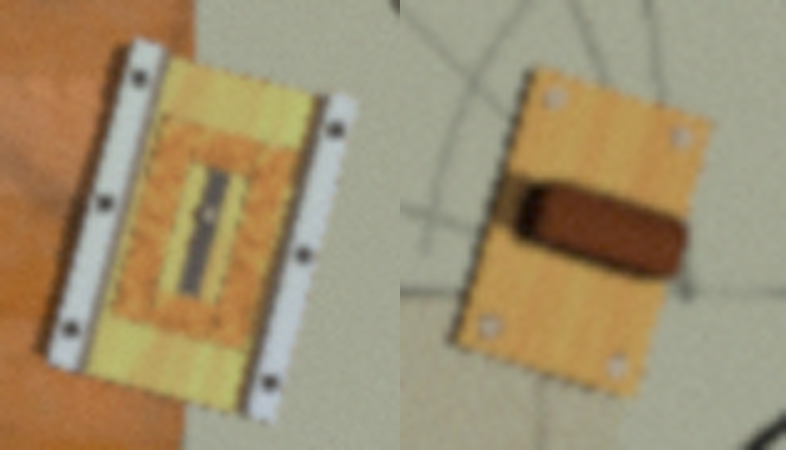

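Left plate measures 93 mm (wide) and right one 70 mm (narrow). In the crop the jig's slot is visible, with the pin as a bright spot at crop (207,212), full image about (276.4,217.4). Now I turn and travel to the narrow cover.

Units first: shifts go in shares of 62.5 mm and turns go in shares of 120 degrees. So 0.183 rad is 0.0874.

```bash
echo '{"steps": [[0, 0, 0, 0.0874], [0, 0, 0, 0.0874], [0, 0, 0, 0.0874], [0, 0, 0, 0.0874], [0, 0, 0, 0.0874]]}' > m.json && python3 -m inch m.json 1.0 >/dev/null
echo '{"steps": [[0, 0, 0, 0.0874], [0, 0, 0, 0.0874], [0, 0, 0, 0.0874], [-0.48, 0.32, 0, 0], [-0.768, 0.5216, 0, 0]]}' > m.json && python3 -m inch m.json
echo '{"steps": [[-0.768, 0.5216, 0, 0], [-0.768, 0.5216, 0, 0], [-0.768, 0.5216, 0, 0], [-0.768, 0.5216, 0, 0], [-0.768, 0.5216, 0, 0]]}' > m.json && python3 -m inch m.json
echo '{"steps": [[-0.768, 0.5216, 0, 0], [-0.768, 0.5216, 0, 0], [-0.768, 0.5216, 0, 0], [-0.768, 0.5216, 0, 0], [-0.768, 0.5216, 0, 0]]}' > m.json && python3 -m inch m.json
cat > g.py <<'E'
import sys
from h import *
# g.py x y z yaw(deg of tool y): offset in tool axes
x,y,z,a=map(float,sys.argv[1:]);s=ctrl.get_state();R=s["eef_rot"]
print("t",round(s["time"],2),"tool",(R.T@(np.array([x,y,z])-s["ee_pos"])).round(4),"turn",round(np.arctan2(R[1,1],R[0,1])-np.radians(a),4),"F",s["ft_force"].round(1),"pos",s["ee_pos"].round(4),"gap",round(s["finger_gap"],3))
E
python3 g.py .4644 -.2508 .25 -17.1
python3 - <<'E'
from h import *
d=eyes.grab_frame("top");f=210/np.tan(np.radians(d["vfov"])/2)
r=d["T"][:3,:3]@np.array([(276.4-d["cx"])/f,(217.4-d["cy"])/f,1]);o=d["T"][:3,3]
p=o+r*(.037-o[2])/r[2];a=np.radians(-13.8);print(p,"rel jig x,y",(np.array([[np.cos(a),np.sin(a)],[-np.sin(a),np.cos(a)]])@(p[:2]-[.5283,.0603])))
P=cloud(d);import numpy as np
print(P[214:222,272:281,2].round(3))
E
```

```text
time: 1.35
ee_pos: [0.2537, 0.4379, 0.2492]
eef_rot: [[0.292, 0.956, -0.001], [0.956, -0.292, -0.001], [-0.001, -0.0, -1.0]]
ft_force: [1.2, -0.0, 1.0]
finger_gap: 0.999
grasp_force: 0.0
time: 1.98
ee_pos: [0.3391, 0.1595, 0.25]
eef_rot: [[0.293, 0.956, 0.0], [0.956, -0.293, -0.0], [0.0, 0.0, -1.0]]
ft_force: [1.8, 0.1, 0.0]
finger_gap: 1.001
grasp_force: 0.0
time: 2.6
ee_pos: [0.4246, -0.1181, 0.2499]
eef_rot: [[0.294, 0.956, 0.0], [0.956, -0.294, 0.0], [0.0, 0.0, -1.0]]
ft_force: [1.8, 1.0, 0.1]
finger_gap: 0.998
grasp_force: 0.0
t 2.6 tool [-1.151e-01  7.710e-02 -1.000e-04] turn -0.0001 F [1.8 1.  0.1] pos [ 0.4246 -0.1181  0.2499] gap 0.998
[0.53716933 0.05735984 0.037     ] rel jig x,y [ 0.00931463 -0.00073966]
[[0.023 0.021 0.026 0.023 0.025 0.026 0.027 0.022 0.025]
 [0.024 0.027 0.026 0.028 0.024 0.025 0.02  0.026 0.023]
 [0.024 0.023 0.024 0.034 0.034 0.036 0.025 0.025 0.03 ]
 [0.025 0.023 0.027 0.04  0.04  0.037 0.028 0.021 0.023]
 [0.025 0.023 0.026 0.04  0.035 0.038 0.036 0.023 0.028]
 [0.028 0.026 0.026 0.036 0.036 0.041 0.025 0.024 0.024]
 [0.024 0.024 0.021 0.025 0.027 0.028 0.024 0.019 0.028]
 [0.02  0.029 0.026 0.025 0.024 0.025 0.024 0.025 0.024]]
```

To row units: 0.05 m is 0.8, -0.048 m is -0.768.

```bash
echo '{"steps": [[-0.768, 0.512, 0, 0], [-0.768, 0.512, 0, 0], [-0.304, 0.208, 0, 0], [0, 0, 0.8, 0], [0, 0, 0.8, 0]]}' > m.json && python3 -m inch m.json
echo '{"steps": [[0, 0, 0, 0], [0, 0, 0, 0]]}' > m.json && python3 -m inch m.json;python3 g.py .4644 -.2508 .25 -17.1
python3 - <<'E'
from h import *
import m
d=eyes.grab_frame("side");P=cloud(d);z=P[...,2]
M=np.zeros(z.shape,bool);M[140:190,285:340]=1
m.rect(P,M&(z>.05)&(z<.065)&(abs(P[...,0]-.464)<.06)&(abs(P[...,1]+.25)<.06),"handle")
s=ctrl.get_state();w=eyes.grab_frame("wrist");cv2.imwrite("pics/w1.png",w["frame"][:,:,::-1]);print(w["hand_eye"].round(3),w["vfov"])
E
```

```text
time: 3.28
ee_pos: [0.4643, -0.2484, 0.1487]
eef_rot: [[0.294, 0.956, 0.0], [0.956, -0.294, -0.0], [-0.0, 0.0, -1.0]]
ft_force: [0.1, -0.6, -1.2]
finger_gap: 1.001
grasp_force: 0.0
time: 3.52
ee_pos: [0.465, -0.2487, 0.1521]
eef_rot: [[0.293, 0.956, 0.001], [0.956, -0.293, -0.001], [-0.001, 0.002, -1.0]]
ft_force: [0.1, -1.6, 1.1]
finger_gap: 1.001
grasp_force: 0.0
t 3.52 tool [-0.0022  0.0002 -0.0979] turn 0.0009 F [ 0.1 -1.6  1.1] pos [ 0.465  -0.2487  0.1521] gap 1.001
handle 80 [ 465.1 -246.2] [64.7 24.3] 72.3 mean [ 0.4659 -0.2435] z 0.0583
[[ 0.    -0.966 -0.26   0.065]
 [ 1.     0.    -0.     0.   ]
 [ 0.    -0.26   0.966 -0.123]
 [ 0.     0.     0.     1.   ]] 65.70646984690485
```

View pics/w1.png

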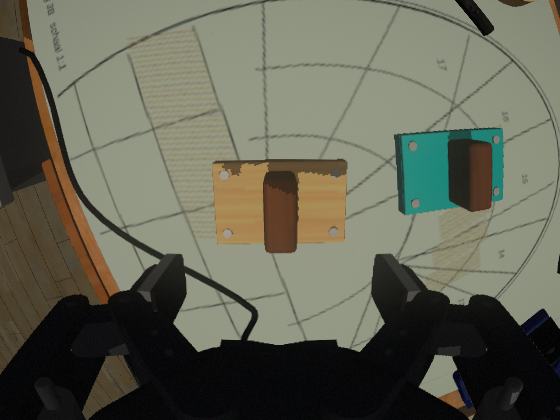

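Wrist view: the narrow cover's handle at (281,212) is centred between the open fingers at (165,285) and (392,285), and aligned with them. Now down and grip.

To row units: 0.04 m is 0.64, -0.002 m is -0.032.

```bash
echo '{"steps": [[-0.032, 0, 0.64, 0], [0, 0, 0.64, 0], [0, 0, 0.432, 0], [0, 0, 0, 0], [0, 0, 0, 0]]}' > m.json && python3 -m inch m.json; echo '{"steps": [[0, 0, 0, 0], [0, 0, 0, 0], [0, 0, 0, 0], [0, 0, 0, 0], [0, 0, 0, 0]]}' > m.json && python3 -m inch m.json 0 ; python3 g.py .4644 -.2508 .044 -17.1
```

```text
time: 4.25
ee_pos: [0.4647, -0.2511, 0.045]
eef_rot: [[0.294, 0.956, 0.002], [0.956, -0.294, -0.002], [-0.001, 0.002, -1.0]]
ft_force: [0.5, -0.5, 0.2]
finger_gap: 1.001
grasp_force: 0.0
time: 4.88
ee_pos: [0.4641, -0.2508, 0.0435]
eef_rot: [[0.294, 0.956, 0.001], [0.956, -0.294, -0.001], [-0.0, 0.001, -1.0]]
ft_force: [0.5, 0.2, 5.5]
finger_gap: 0.274
grasp_force: 60.0
t 4.88 tool [ 0.0001  0.0003 -0.0005] turn 0.0004 F [0.5 0.2 5.5] pos [ 0.4641 -0.2508  0.0435] gap 0.274
```

To row units: 0.053 m is 0.848, -0.0033 m is -0.0528, -0.0576 rad is -0.0275.

```bash
echo '{"steps": [[0, 0, -0.32, 0], [0, 0, -0.64, 0], [0, 0, -0.64, 0], [0, 0, 0, -0.0275], [0.848, -0.0528, 0, 0]]}' > m.json && python3 -m inch m.json >/dev/null; echo '{"steps": [[0.848, -0.0528, 0, 0], [0.848, -0.0528, 0, 0], [0.848, -0.0528, 0, 0], [0.848, -0.0528, 0, 0], [0.84, -0.048, 0, 0]]}' > m.json && python3 -m inch m.json; echo '{"steps": [[0, 0, 0, 0], [0, 0, 0, 0], [0, 0, 0, 0]]}' > m.json && python3 -m inch m.json; python3 g.py .5207 .0623 .094 -13.8
python3 - <<'E'
from h import *
import m
for n,b in(("top",(230,170,320,265)),("side",(250,150,345,250))):
    d=eyes.grab_frame(n);P=cloud(d);z=P[...,2];cv2.imwrite(f"pics/{n}2.png",d["frame"][:,:,::-1])
    M=np.zeros(z.shape,bool);M[b[1]:b[3],b[0]:b[2]]=1
    m.rect(P,M&(z>.105)&(z<.128),n)
E
cd pics; python3 -c "
import cv2,numpy as np
cv2.imwrite('c2.png',np.hstack([cv2.resize(cv2.imread('top2.png')[160:280,220:340],(400,400)),cv2.resize(cv2.imread('side2.png')[140:260,240:360],(400,400))]))"
```

```text
time: 6.12
ee_pos: [0.5203, 0.0642, 0.1429]
eef_rot: [[0.238, 0.971, -0.0], [0.971, -0.238, -0.0], [-0.0, -0.0, -1.0]]
ft_force: [0.9, -0.3, -2.8]
finger_gap: 0.272
grasp_force: 59.4
time: 6.5
ee_pos: [0.5203, 0.0615, 0.1429]
eef_rot: [[0.239, 0.971, -0.0], [0.971, -0.239, -0.0], [-0.0, -0.0, -1.0]]
ft_force: [0.7, 0.7, -2.2]
finger_gap: 0.275
grasp_force: 59.4
t 6.5 tool [0.0009 0.0002 0.0489] turn -0.0008 F [ 0.7  0.7 -2.2] pos [0.5203 0.0615 0.1429] gap 0.275
top 170 [477.8  71.6] [69.7 25.2] 76.1 mean [0.4742 0.0678] z 0.1178
side 664 [519.5  61.6] [ 79.  110.3] 75.3 mean [0.5211 0.0758] z 0.1182
```

View pics/c2.png

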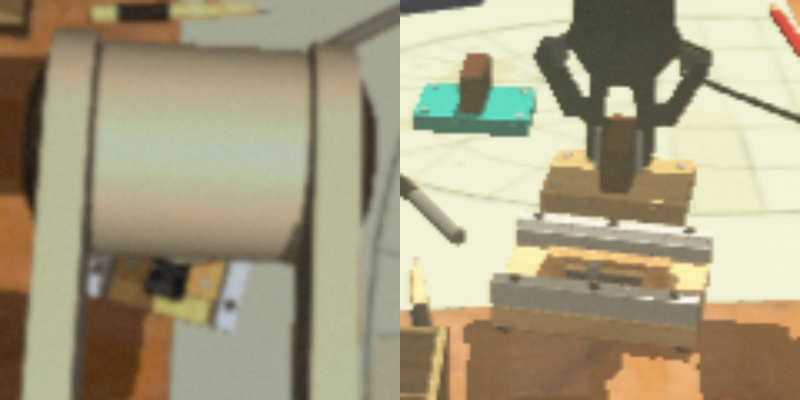

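The view is clear: cover held level above the rails (side crop around (618,185)). I lower it into the flare and onto the pin tip gently.

To row units: 0.04 m is 0.64, 0.01 m is 0.16.

```bash
echo '{"steps": [[0.016, 0, 0.64, 0], [0, 0, 0.16, 0], [0, 0, 0, 0], [0, 0, 0, 0]]}' > m.json && python3 -m inch m.json; echo '{"steps": [[0, 0, 0.08, 0], [0, 0, 0.064, 0], [0, 0, 0.048, 0], [0, 0, 0, 0]]}' > m.json && python3 -m inch m.json; python3 g.py .5207 .0623 .0815 -13.8
```

```text
time: 7.1
ee_pos: [0.5213, 0.0633, 0.0942]
eef_rot: [[0.238, 0.971, 0.001], [0.971, -0.238, -0.0], [0.0, 0.001, -1.0]]
ft_force: [-0.4, -0.8, -2.1]
finger_gap: 0.271
grasp_force: 59.4
time: 7.6
ee_pos: [0.5208, 0.0635, 0.0813]
eef_rot: [[0.238, 0.971, 0.0], [0.971, -0.238, -0.0], [-0.0, 0.0, -1.0]]
ft_force: [-2.3, -0.2, 4.5]
finger_gap: 0.268
grasp_force: 60.5
t 7.6 tool [-0.0012  0.0002 -0.0002] turn 0.0006 F [-2.3 -0.2  4.5] pos [0.5208 0.0635 0.0813] gap 0.268
```

Contact at the pin-tip height (about 6 N). Sliding along +jig x.

To row units: 0.004 m is 0.064, 0.003 m is 0.048.

```bash
echo '{"steps": [[0, 0.064, 0, 0], [0, 0.064, 0, 0], [0, 0.048, 0, 0], [0, 0, 0, 0]]}' > m.json && python3 -m inch m.json; echo '{"steps": [[0, 0.032, 0, 0], [0, 0, 0, 0]]}' > m.json && python3 -m inch m.json|sed -n '2p;4p'; echo '{"steps": [[0, 0.032, 0, 0], [0, 0, 0, 0]]}' > m.json && python3 -m inch m.json|sed -n '2p;4p';echo '{"steps": [[0, 0.016, 0, 0], [0, 0, 0, 0]]}' > m.json && python3 -m inch m.json|sed -n '2p;4p';echo '{"steps": [[0, 0.016, 0, 0], [0, 0, 0, 0]]}' > m.json && python3 -m inch m.json|sed -n '2p;4p'
```

```text
time: 8.1
ee_pos: [0.5318, 0.0608, 0.0812]
eef_rot: [[0.238, 0.971, 0.001], [0.971, -0.238, -0.0], [0.0, 0.001, -1.0]]
ft_force: [0.2, 0.3, 2.5]
finger_gap: 0.273
grasp_force: 60.3
ee_pos: [0.5335, 0.0603, 0.0809]
ft_force: [-0.4, 0.3, -0.4]
ee_pos: [0.5353, 0.0598, 0.0807]
ft_force: [1.1, 0.6, -1.7]
ee_pos: [0.5362, 0.0596, 0.0809]
ft_force: [0.0, -0.3, -2.7]
ee_pos: [0.5372, 0.0594, 0.081]
ft_force: [-0.5, 0.1, -2.7]
```

The upward force has vanished, so the hole is over the pin. Lowering gently.

To row units: 0.002 m is 0.032.

```bash
echo '{"steps": [[0, 0, 0.032, 0], [0, 0, 0, 0]]}' > m.json && python3 -m inch m.json|sed -n '2p;4p';echo '{"steps": [[0, 0, 0.032, 0], [0, 0, 0, 0]]}' > m.json && python3 -m inch m.json|sed -n '2p;4p';echo '{"steps": [[0, 0, 0.032, 0], [0, 0, 0, 0]]}' > m.json && python3 -m inch m.json|sed -n '2p;4p'; python3 g.py .5372 .0574 .0725 -13.8
```

```text
ee_pos: [0.5371, 0.0594, 0.0788]
ft_force: [0.1, 0.4, -2.4]
ee_pos: [0.5371, 0.0594, 0.0768]
ft_force: [0.2, -0.5, -3.0]
ee_pos: [0.5371, 0.0594, 0.0748]
ft_force: [0.2, -1.6, -2.6]
t 9.85 tool [-0.0019  0.0006  0.0023] turn 0.0005 F [ 0.2 -1.6 -2.6] pos [0.5371 0.0594 0.0748] gap 0.272
```

To row units: 0.001 m is 0.016, -0.0005 m is -0.008.

```bash
echo '{"steps": [[-0.008, 0, 0.016, 0], [0, 0, 0.016, 0], [0, 0, 0, 0]]}' > m.json && python3 -m inch m.json|sed -n '2p;4p';echo '{"steps": [[0, 0, 0.032, 0], [0, 0, 0, 0]]}' > m.json && python3 -m inch m.json|sed -n '2p;4p';echo '{"steps": [[0, 0, 0.032, 0], [0, 0, 0, 0]]}' > m.json && python3 -m inch m.json|sed -n '2p;4p'; echo '{"steps": [[0, 0, 0.016, 0], [0, 0, 0, 0]]}' > m.json && python3 -m inch m.json|sed -n '2p;4p';echo '{"steps": [[0, 0, 0.016, 0], [0, 0, 0, 0]]}' > m.json && python3 -m inch m.json|sed -n '2p;4p'
```

```text
ee_pos: [0.537, 0.0589, 0.0729]
ft_force: [-0.2, -0.9, -2.3]
ee_pos: [0.5372, 0.0589, 0.0712]
ft_force: [-2.4, 0.0, 4.3]
ee_pos: [0.5372, 0.0589, 0.0693]
ft_force: [-3.1, -0.3, 6.2]
ee_pos: [0.5372, 0.0589, 0.0684]
ft_force: [-3.1, 0.3, 7.6]
ee_pos: [0.5372, 0.0589, 0.0676]
ft_force: [-4.1, 1.1, 9.2]
```

To row units: 0.001 m is 0.016.

```bash
for i in 1; do echo '{"steps": [[0, 0, 0.016, 0], [0, 0, 0, 0], [0, 0, 0, 0]]}' > m.json && python3 -m inch m.json|sed -n '2p;4p'; done; echo '{"steps": [[0, 0, 0.016, 0], [0, 0, 0, 0], [0, 0, 0, 0]]}' > m.json && python3 -m inch m.json|sed -n '2p;4p'
```

```text
ee_pos: [0.5372, 0.0589, 0.0675]
ft_force: [-11.2, -0.4, 24.9]
ee_pos: [0.5372, 0.0589, 0.0675]
ft_force: [-19.1, -0.2, 40.4]
```

Hard stop at z = 0.0675, which is the flush height. I ease the push by 1 mm and check.

To row units: -0.001 m is -0.016.

```bash
echo '{"steps": [[0, 0, -0.016, 0], [0, 0, 0, 0], [0, 0, 0, 0]]}' > m.json && python3 -m inch m.json
python3 - <<'E'
from h import *
d=eyes.grab_frame("side");P=cloud(d);z=P[...,2];F=d["frame"]
cv2.imwrite("pics/s3.png",cv2.resize(F[150:270,230:390],(800,600))[:,:,::-1])
M=np.zeros(z.shape,bool);M[190:250,255:345]=1
a=np.radians(-13.8);q=(P[...,:2]-[.5285,.0605])@np.array([[np.cos(a),-np.sin(a)],[np.sin(a),np.cos(a)]])
for lo,hi in((-.04,-.025),(.04,.056)):
    k=M&(q[...,0]>lo)&(q[...,0]<hi)&(abs(q[...,1])<.028);print(k.sum(),np.nanmedian(z[k]))
k=M&(abs(q[...,1])>.042)&(abs(q[...,1])<.052)&(abs(q[...,0])<.075)&(z>.04);print("rail",np.nanmedian(z[k]))
E
python3 g.py .5372 .0589 .0675 -13.8
```

```text
time: 12.35
ee_pos: [0.5372, 0.0589, 0.0675]
eef_rot: [[0.238, 0.971, 0.001], [0.971, -0.238, -0.0], [-0.0, 0.001, -1.0]]
ft_force: [-12.8, -1.5, 25.0]
finger_gap: 0.271
grasp_force: 63.4
126 0.04651878723939179
138 0.09685034003821891
rail 0.04701447358230293
t 12.4 tool [-0.  0.  0.] turn 0.0006 F [-11.6  -0.3  24.6] pos [0.5372 0.0589 0.0675] gap 0.269
```

View pics/s3.png

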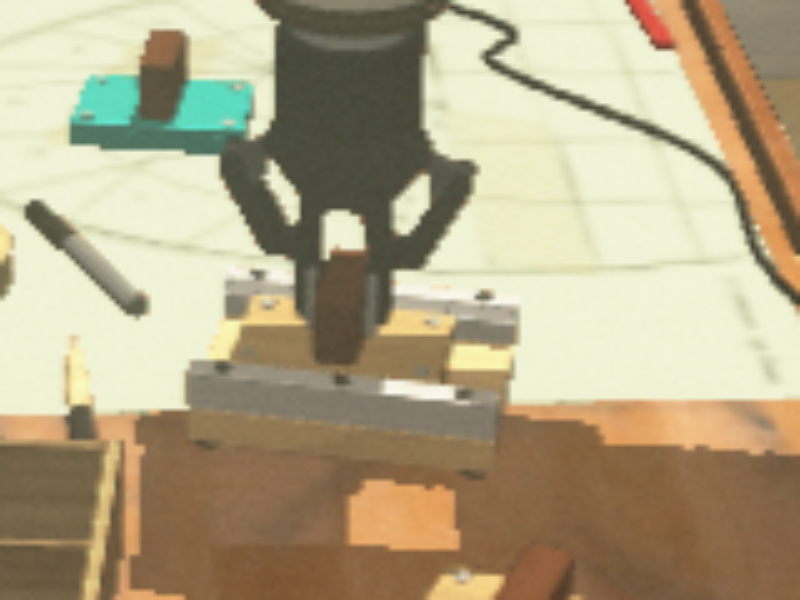

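The cover lies between the rails, below their tops, with the handle still gripped at (345,300). One check of flatness by plane fit before handing in.

```bash
python3 - <<'E'
from h import *
a=np.radians(-13.8);A=[]
for i in range(6):
    P=cloud(eyes.grab_frame("side"))[190:250,255:345].reshape(-1,3)
    q=np.c_[(P[:,:2]-[.5372,.0589])@np.array([[np.cos(a),-np.sin(a)],[np.sin(a),np.cos(a)]]),P[:,2]]
    A.append(q[(abs(q[:,0])<.053)&(abs(q[:,0])>.02)&(q[:,1]<.0)&(q[:,1]>-.03)&(q[:,2]>.03)&(q[:,2]<.055)])
A=np.vstack(A)
for lo in(-.052,-.042,-.032,.02,.03,.04):
    k=A[(A[:,0]>lo)&(A[:,0]<lo+.012)];print(lo,len(k),np.median(k[:,2]).round(4) if len(k) else "")
E
```

```text
-0.052 161 0.0436
-0.042 164 0.0435
-0.032 153 0.0431
0.02 91 0.0434
0.03 167 0.0434
0.04 164 0.0433
```

Flat at both ends (43 mm against an expected 42, the same bias as the rails).

```bash
python3 -c "
from cell import ctrl
print(ctrl.close_job())"
```

```text
the job is handed in; nothing more can be done
None
```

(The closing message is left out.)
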